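# Select the load-filament entry on a 3D printer's control pod

### The job

On the 3D printer's control pod, flick the outer edge of the white thumbwheel with a fingertip to click the blue highlight down the menu until it stands on the orange row (load filament); then press the wheel in to select that row and let it spring back. Never press it in while another row is highlighted, work it gently without gripping it or pulling it up, and leave the cup, the dish of keys, the pliers and the screwdriver where they are.

Things in the scene. Friction and masses are not known exactly. Their poses are not given: they have to be found in the camera images.
- pod: Printer's control pod, fixed to the desk: dark flat case 104 mm deep, 178 wide, 26 thick, face tilted 12 degrees towards the operator. Origin: on the desk under the face's middle; x to the pod's rear, y to its left, z up. The face is 42 mm above the desk at its middle, 31 at the front edge, 53 at the rear. Screen (96 x 57 mm) on the left, thumbwheel at the right (-y) end, cable behind left.
- wheel_top (a point): Middle of the top face of the unpushed thumbwheel; fixed to the pod. z: the wheel's axis, out of the tilted face; x up the face (to the rear), y left. White scalloped disc 12 mm high, underside 3 mm above the face: core of 20 mm radius, 12 upright lobes of 3 mm radius centred on its rim (46 mm over the tips). In a click, lobes stand 15 degrees either side of the outermost (-y) direction.
- wheel_edge (a point): Outermost (-y) point of the wheel: 23 mm from its axis, at half its height, fixed to the pod; axes as wheel_top. Flick here. The case ends 16 mm from the axis, so the edge overhangs it by 7 mm and a finger can come down beside it: only the desk is below, about 45 mm under the wheel. On the other sides a guard collar as high as the wheel (15 mm), 27 to 31 mm from the axis, surrounds it.
- wheel (a joint): Turn of the wheel, rad: 0 on the top menu row, growing clockwise seen from above (its outer edge moves to -x of wheel_top, towards the operator). A detent (about 0.03 N m, 1.4 N at the edge) holds it each 0.5236 rad: one click, one row down; past halfway it snaps to the next. Turns both ways, stops just beyond the first and last of 7 rows. Orange row: 2.618. Starts on one of the first four rows.
- wheel_push (a joint): How far the wheel is pushed in along its axis, m: 0 at rest, 0.0025 fully in. It springs back. 0.0018 registers as a press and takes about 4 N on the wheel's top; fully in takes 5.5 N. Negative when the wheel is pulled up.
- highlight (a point): Centre of the blue highlight bar (7 mm high, 94 mm wide) on the screen; it steps 8 mm down the menu (-x of orange_row) for each click clockwise. Axes as wheel_top.
- orange_row (a point): Centre of the screen's orange row (load filament: orange ring icon and orange line; all other rows are grey), the sixth of 7 rows, fixed to the pod. Axes as wheel_top.
- cup: Bystander: white plastic cup, loose and light, 90 mm tall, 72 mm across the mouth, standing left of the pod. Origin: centre of its underside.
- dish: Bystander: cream square dish of keys, loose, 90 x 90 mm, 45 mm tall, behind the pod. Origin: centre of its underside.
- pliers: Bystander: needle-nose pliers with orange handles, loose, 175 mm long, 56 mm wide, 15 mm thick, lying on the desk between the operator and the pod. Origin: on the desk, 25 mm behind the pivot. x points to the jaws.
- screwdriver: Bystander: screwdriver with a red handle, loose, 170 mm long, lying on the desk to the right of the pod, its nearest part about 100 mm or more from the wheel's axis. x points to its tip.

How it is judged:
By the outcome, as a careful person would: the job done as asked, in the order asked, and still so for the second after the job is handed in, with the robot touching nothing.
It also fails if it takes over 61 s, if anything falls off the work surface, if the arm or the gripper's body presses on something with over 40 N, if the wrist force passes 120 N, or if a joint passes its speed limit or range.

### The arm

A 6-joint arm with a two-finger parallel gripper is mounted at the origin on the work surface. World frame = base frame: x ahead of the robot, y to its left, z up, the work surface at z = 0. Lengths are in m, angles in degrees, forces in N, time in s.
With the tool pointing down it reaches from about 0.25 to 0.725 m from the base axis. Payload 9.7 kg.
Tool frame: the origin (TCP) lies between the finger pads; the fingertips stand 11 mm ahead of it and the grasp point (between the pads) lies 8 mm behind it; z points along the fingers, x is the direction in which the jaws open and shut, and the axes are right-handed (so a half turn about z gives the same grasp; the last joint's range is limited). The gripper opens to 85 mm and grips with 20 to 120 N. Pads are 22 mm wide; open, the fingers measure 114 mm over their backs; the gripper's body (76 mm by 85 mm) begins 54 mm behind the grasp point. The pads swing forward as they close: fully open they stand 13 mm farther back than shut.
Start: joints at [68.526, 4.979, 10.078, 95.1, 0, 90], TCP at [0.201, 0.512, 0.242] pointing down, gripper open.
Joint ranges: [-179.16, 179.16], [-48.56, 103.87], [-65.8, 70.77], [-126.05, 130.52], [-82.76, 87.17], [-180, 180]. Speed limits (degrees/s): [127.2, 127.2, 147.25, 180, 180, 180].

### API

Orientations are given as [roll, pitch, yaw] about the fixed x, y, z axes, in that order (R = Rz(yaw) Ry(pitch) Rx(roll)).
In Python, from workcell import get_obs, camera, job_done gives the robot as it stands.
- The arm moves only by the tool arm_command, never from a script. Its argument "increments" is a list of rows, each a list of 2 entries, a list of its own where there are three numbers: the shift along the tool's x, y, z in units of 25 mm (1.0 is 25 mm), then the turn about the tool's z in units of 6 degrees (1.0 is 6 degrees). In form: [[[dx, dy, dz], roll], ...]. A call has 1 to 5 rows; each row is the pose to reach, as a shift and turn from the pose measured when the call began, along the tool's axes at that moment; what a row does not reach only later rows make up. A row lasts 1/10 s, in which the tool goes at most 50 mm and 8.59 degrees, less where a joint would pass 70% of its speed; a pose out of reach is approached as far as the arm can. A call with a gripper value outside its range is refused whole. "claw" is the closure, from -1 (fully open) to 1 (shut), so that 0 is half open, set as the call begins (left out, the last holds). The fingers move at their own pace and stop on an object; "force" is the grip in N (left out, the last holds). Time passes only in rows, so rows that repeat a pose let the fingers close. It gives the time, the measured TCP pose, the force and the opening at its end, in the units of the state.
- get_obs(): the state, without advancing time (a new reading comes with each control period).
- camera(name): name is "side" or "top" or "wrist"; returns a dict with "frame" (420x560x3 uint8, red, green, blue), "range_z" (420x560 float32, m along the optical axis (not along the pixel's ray), 0 where there is no reading), "K" (3x3 intrinsics, pixels), "R" (3x3) and "t" (3): a world point X has camera coordinates R X + t; the wrist camera has in their place "hand_eye" (4x4, takes a point from camera to tool coordinates, whose origin is the TCP and whose axes are the tool frame's). Camera axes: x right, y down, z forward; pixel columns grow to the right and rows downward; lengths in m; the calibration is good to about 2 mm. The wrist camera is an equidistant fisheye: a pixel r from the principal point sees the ray r / f radians off the axis. A picture is of the moment at which its call begins: read the wrist's pose just before it.
- job_done(): hands the job in, once; it reports no verdict.
The state is a dict: "time": time; "q": joint angles; "qd": joint speeds; "joint_efforts": joint torques, N m; "ee_pos": TCP position; "tcp_rot": TCP orientation; "wrist_force": force on the tool from outside, world axes, zero at the start; "torque": the same for the moment, N m; "opening": finger opening in m.
Only numpy, scipy, OpenCV 4.12 (cv2) and the standard library are available. Lean on these libraries where they do the work, as an engineer would, in place of code of your own. Each camera call takes 0.05 s, during which the arm holds its last target.

## Working session

There is one attempt and no reset: what is moved stays moved. The work goes in short steps, Python scripts to look and compute and a tool call to move; the robot and the scene stay as the last step left them, time stands still between calls to the robot, and variables do not carry over. Pictures are saved under pics/ and viewed, and the job is handed in when it is done.

Besides the shell and the picture viewer there is one more tool, called as a command line: name --argument value ..., lists and objects as JSON in quotes. arm_command: Moves the arm, as the interface text tells. Its arguments: {"type":"object","properties":{"increments":{"type":"array"},"claw":{"type":"number"},"force":{"type":"number"}},"required":["increments"]}

```bash
mkdir -p pics; ls
python3 - <<'E'
from workcell import get_obs,camera
import cv2
o=get_obs();print({k:o[k] for k in('time','ee_pos','tcp_rot','wrist_force','opening')})
for n in('top','side'):
    c=camera(n);cv2.imwrite(f'pics/{n}0.png',c['frame'][:,:,::-1]);print(n,c['K'],c['R'],c['t'])
E
```

```text
pics
{'time': 0.0, 'ee_pos': array([0.20126569, 0.51161421, 0.24160535]), 'tcp_rot': array([1.79999372e+02, 7.46557481e-02, 6.85264398e+01]), 'wrist_force': array([ 0.36318655,  0.1028839 , -0.41971546]), 'opening': 0.08541182699246891}
top [[497.49421161   0.         272.7527755 ]
 [  0.         497.49421161 211.63656385]
 [  0.           0.           1.        ]] [[-0.01811747 -0.9997969  -0.00882644]
 [-0.99674588  0.01875429 -0.07839603]
 [ 0.07854564  0.00737738 -0.99688322]] [0.0872678  0.55118224 1.11505352]
side [[440.89243413   0.         286.33890809]
 [  0.         440.89243413 213.77028022]
 [  0.           0.           1.        ]] [[-9.93965191e-01 -1.09692926e-01  8.13046207e-04]
 [-7.16960427e-02  6.44017090e-01 -7.61644054e-01]
 [ 8.30233492e-02 -7.57105970e-01 -6.47995119e-01]] [0.58188039 0.04342866 0.79754295]
```

View pics/top0.png

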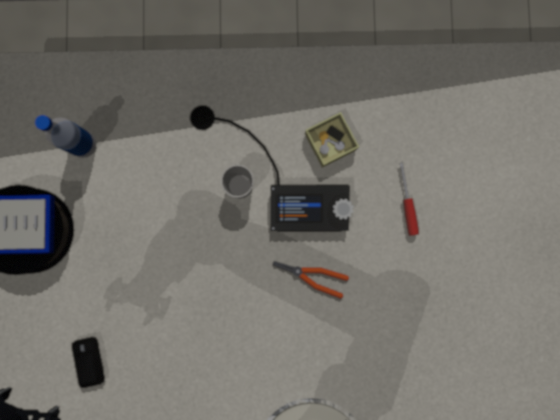

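View pics/side0.png

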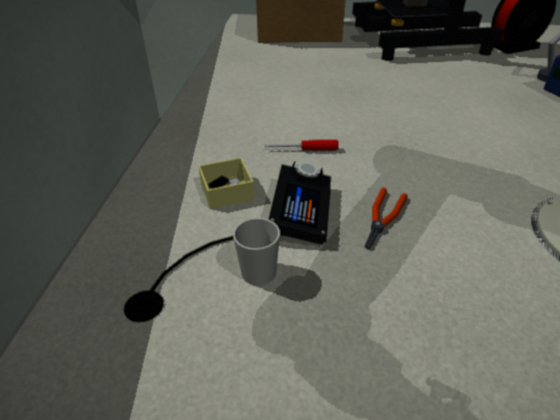

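```bash
cat > h.py <<'E'
from workcell import get_obs,camera
import cv2,numpy as np
from scipy.spatial.transform import Rotation as Ro
def world(c,u,v,z=None,d=None):
    K,R,t=c['K'],np.array(c['R']),np.array(c['t'])
    r=np.linalg.solve(K,[u,v,1.]); C=-R.T@t; w=R.T@r
    s=(z-C[2])/w[2] if d is None else d
    return C+s*w
def crop(c,u0,v0,u1,v1,s,name):
    f=c['frame'][v0:v1,u0:u1,::-1]; f=cv2.resize(f,None,fx=s,fy=s,interpolation=cv2.INTER_CUBIC)
    f=np.clip(f.astype(float)*1.5,0,255).astype('uint8'); cv2.imwrite('pics/'+name,f)
E
python3 - <<'E'
from h import *
c=camera('top');crop(c,260,175,365,240,7,'top1.png')
for u,v in [(343,209),(330,195),(300,200),(311,208),(346,222),(275,190),(275,225),(343,190)]:
    d=c['range_z'][v,u];print((u,v),world(c,u,v,d=d).round(4))
c=camera('side');crop(c,260,150,345,250,6,'side1.png')
for u,v in [(307,170)]:
    d=c['range_z'][v,u];print((u,v),world(c,u,v,d=d).round(4))
E
```

```text
(343, 209) [ 0.5529 -0.0787  0.057 ]
(330, 195) [ 0.5854 -0.0517  0.0492]
(300, 200) [0.5759 0.0154 0.0455]
(311, 208) [ 0.5572 -0.0087  0.0479]
(346, 222) [ 0.525  -0.0873  0.0373]
(275, 190) [0.5994 0.071  0.0465]
(275, 225) [0.5213 0.0725 0.0355]
(343, 190) [ 0.5956 -0.0805  0.0533]
(307, 170) [ 0.5526 -0.0688  0.0586]
```

View pics/top1.png

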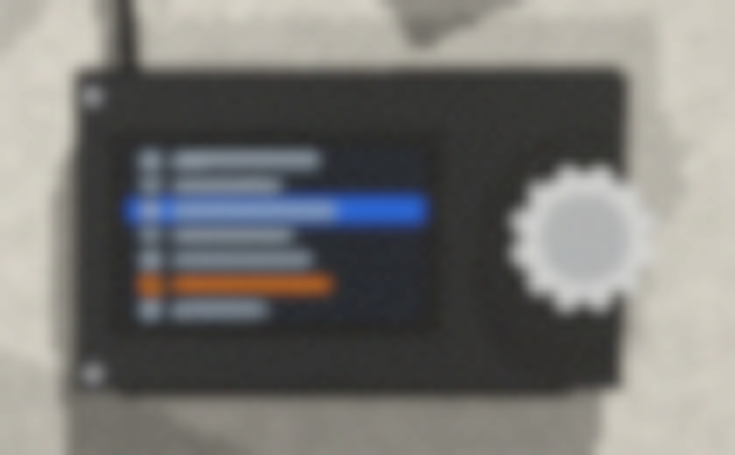

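View pics/side1.png

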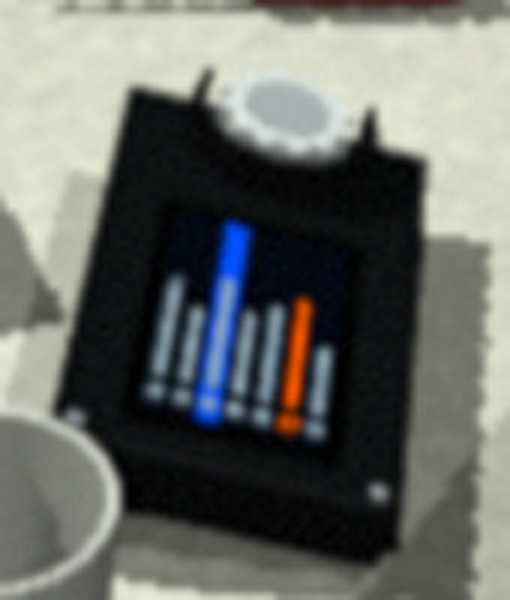

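Run:
```python
from h import *
c=camera('top')
P=lambda u,v,z:world(c,260+u/7-.0,175+v/7,z=z)
print('bar',P(127,211,.045),P(428,210,.045));a=P(127,211,.045)-P(428,210,.045)
print('rear edge',P(82,72,.053),P(622,70,.053));print('front',P(75,390,.031),P(617,386,.031))
print('rows',P(150,160,.047),P(150,309,.037))
f=c['frame'].astype(float);rz=c['range_z']
m=(f.min(2)>95);m[:,:328]=0;m[:,358:]=0;m[:195]=0;m[225:]=0
# depth-based points
v,u=np.mgrid[195:225,328:360]
W=np.array([world(c,a,b,d=rz[b,a]) for a,b in zip(u.ravel(),v.ravel())])
np.set_printoptions(linewidth=200,precision=0,suppress=True)
print((W[:,2]*1000).reshape(30,32)[::2,::1])
x=cv2.resize(c['frame'][190:230,323:363,::-1],None,fx=14,fy=14,interpolation=cv2.INTER_CUBIC);cv2.imwrite('pics/w.png',x)
s=camera('side');x=cv2.resize(s['frame'][150:190,285:330,::-1],None,fx=14,fy=14,interpolation=cv2.INTER_CUBIC);cv2.imwrite('pics/ws.png',x)
```

```text
bar [0.56525945 0.06456148 0.045     ] [ 0.56375784 -0.03172923  0.045     ]
rear edge [0.60930273 0.07809525 0.053     ] [ 0.60662732 -0.09388595  0.053     ]
front [0.50882262 0.0824009  0.031     ] [ 0.506883   -0.09242971  0.031     ]
rows [0.58131938 0.05690056 0.047     ] [0.53419553 0.05773335 0.037     ]
[[  47.   51.   47.   50.   53.   50.   46.   43.   49.   45.   51.   61.   61.   66.   61.   62.   62.   66.   61.   57.   47.   45.    0.    4.   -1.    3.    2.    2.    0.    0.   -2.   -4.]
 [  47.   47.   49.   49.   45.   46.   52.   62.   61.   60.   66.   47.   48.   46.   50.   49.   48.   48.   46.   45.   46.   45.    2.    3.   -1.   -1.   -3.   -1.    2.    3.    1.    0.]
 [  49.   46.   46.   42.   54.   58.   64.   46.   47.   48.   48.   52.   58.   62.   44.   43.   57.   61.   62.   50.   48.   -1.   -0.   -3.   -0.   -0.    1.   -0.   -1.   -1.   -2.   -0.]
 [  46.   45.   46.   58.   60.   61.   47.   51.   58.   61.   59.   60.   59.   61.   60.   63.   61.   63.   62.   61.   53.   62.   -3.   -1.   -2.   -1.    4.   -2.    2.    4.    2.   -2.]
 [  44
[... 1439 characters left out ...]
  53.   54.   53.   51.   53.   53.   39.   40.   -6.    2.    3.    4.   -1.    4.   -1.   -1.    0.    2.   -0.]
 [  35.   35.   36.   37.   37.   38.   47.   52.   48.   40.   35.   36.   34.   36.   37.   34.   35.   40.   36.   38.   35.    3.   -0.   -2.   -0.   -2.    0.   -2.   -1.    3.    1.    3.]
 [  35.   36.   34.   35.   35.   35.   34.   36.   36.   55.   49.   51.   51.   50.   47.   50.   52.   46.   55.   51.   52.    1.   -2.    3.    1.    1.   -1.    0.    1.    3.    1.    1.]
 [  35.   32.   33.   36.   38.   33.   36.   32.   39.   36.   37.   35.   35.   32.   36.   34.   35.   36.   34.   35.   35.    4.    0.   -0.    1.   -0.    3.    3.    1.    2.    4.    2.]]
```

View pics/w.png

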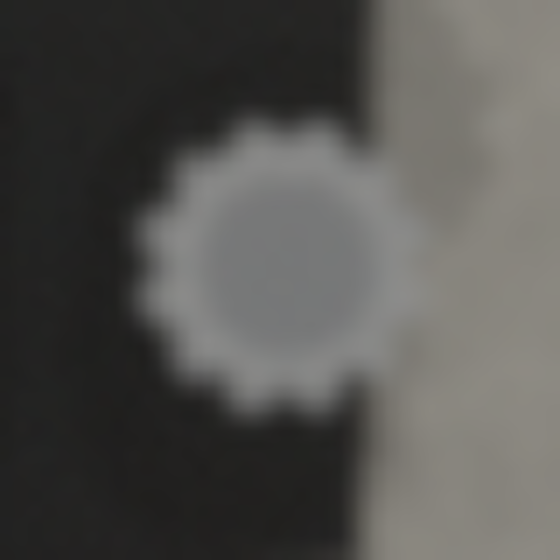

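View pics/ws.png

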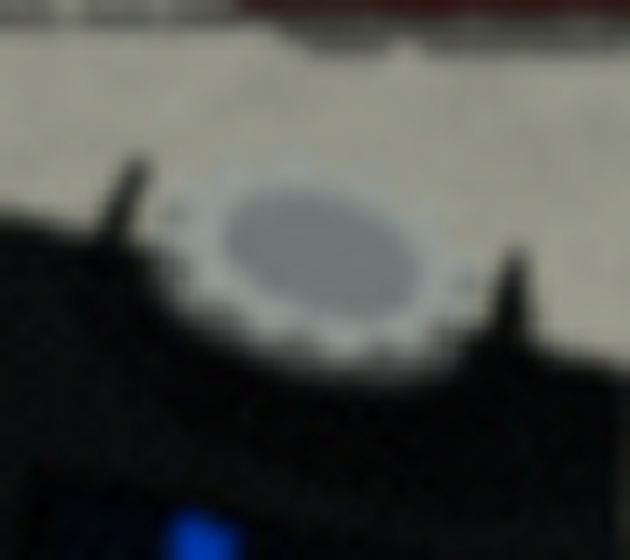

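Run:
```python
from h import *
c=camera('top');s=camera('side')
print(world(c,342.9,208.3,z=.0567),world(s,307.5,167.5,z=.0567),world(c,342.9,208.3,z=.06))
# side: pod checks
print(get_obs()['time'])
```

```text
[ 0.55445471 -0.07860669  0.0567    ] [ 0.55242862 -0.08022793  0.0567    ] [ 0.55418123 -0.07816435  0.06      ]
0.4
```

```bash
cat >> h.py <<'E'
def go(x,y,z,yaw=None):
    o=get_obs();R=Ro.from_euler('xyz',o['tcp_rot'],degrees=True)
    d=R.inv().apply(np.array([x,y,z])-o['ee_pos'])/.025
    print('t',o['time'],'pos',o['ee_pos'].round(4),o['tcp_rot'].round(2),'F',o['wrist_force'].round(2),'inc',d.round(3),'roll',None if yaw is None else round((o['tcp_rot'][2]-yaw)/6,3))
E
python3 -c "
from h import *
go(.56,-.16,.16,45)"
```

```text
t 0.4 pos [0.2013 0.5118 0.2422] [1.800e+02 1.000e-02 6.853e+01] F [-0.61 -0.15  0.13] inc [-19.754  23.187   3.291] roll 3.921
```

arm_command --increments '[[[-2,2.3,0],0.5],[[-4,4.6,0],1.5],[[-5.4,6.3,0],2.5],[[-6.8,8,0],3.5],[[-8,9.4,0],3.9]]' --claw 1 --force 30

```text
time: 0.9
ee_pos: [0.3194, 0.2895, 0.2423]
tcp_rot: [180.0, -0.0, 44.9]
wrist_force: [1.5, 0.9, -0.9]
opening: 0.0123
```

```bash
python3 -c "
from h import *
go(.56,-.16,.16,45)"
```

```text
t 0.9 pos [0.3194 0.2895 0.2423] [ 1.7999e+02 -3.0000e-02  4.4940e+01] F [ 1.46  0.9  -0.87] inc [-5.889 19.525  3.294] roll -0.01
```

arm_command --increments '[[[-0.6,2,0],0],[[-1.2,4,0],0],[[-1.8,6,0],0],[[-2.4,8,0],0],[[-3,10,0],0]]'

```text
time: 1.4
ee_pos: [0.4374, 0.0687, 0.2427]
tcp_rot: [180.0, -0.1, 44.9]
wrist_force: [0.8, 1.0, 0.6]
opening: -0.0001
```

```bash
python3 -c "
from h import *
go(.56,-.16,.16,45)"
```

```text
t 1.4 pos [0.4374 0.0687 0.2427] [ 1.7996e+02 -8.0000e-02  4.4940e+01] F [0.75 1.05 0.56] inc [-2.994  9.939  3.309] roll -0.011
```

arm_command --increments '[[[-0.6,2,0],0],[[-1.2,4,0],0],[[-1.8,6,0.5],0],[[-2.4,8,1.5],0],[[-3,9.9,2.5],0]]'

```text
time: 1.9
ee_pos: [0.5503, -0.1431, 0.1903]
tcp_rot: [179.9, -0.1, 44.9]
wrist_force: [0.9, 0.6, 0.2]
opening: 0.0003
```

arm_command --increments '[[[0,0,0],0],[[0,0,0],0]]'

```text
time: 2.1
ee_pos: [0.55, -0.1439, 0.1893]
tcp_rot: [180.0, -0.1, 44.8]
wrist_force: [0.1, -0.1, -0.4]
opening: -0.0001
```

Run:
```python
from h import *
go(.56,-.16,.16,45)
for n in('top','side','wrist'):
    c=camera(n);cv2.imwrite(f'pics/{n}2.png',c['frame'][:,:,::-1])
print(c['K'],c['hand_eye'])
```

```text
t 2.1 pos [ 0.55   -0.1439  0.1893] [ 1.800e+02 -7.000e-02  4.479e+01] F [ 0.12 -0.09 -0.36] inc [-0.172  0.738  1.17 ] roll -0.036
[[325.1922621    0.         275.63749911]
 [  0.         325.1922621  210.00080097]
 [  0.           0.           1.        ]] [[ 9.99999537e-01  9.05605031e-04 -3.25840210e-04 -8.45789814e-04]
 [-7.77930265e-04  9.59893165e-01  2.80364953e-01 -7.02330976e-02]
 [ 5.66671701e-04 -2.80364569e-01  9.59893425e-01 -1.31462694e-01]
 [ 0.00000000e+00  0.00000000e+00  0.00000000e+00  1.00000000e+00]]
```

View pics/top2.png

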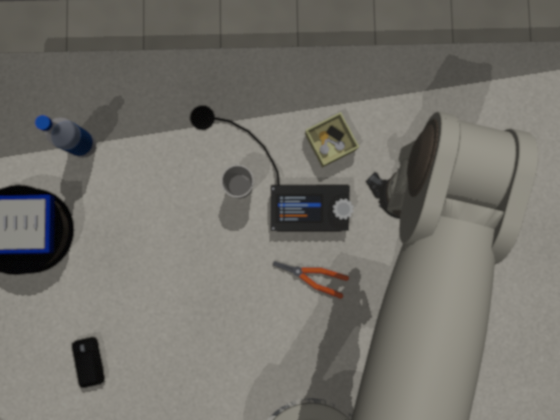

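View pics/side2.png

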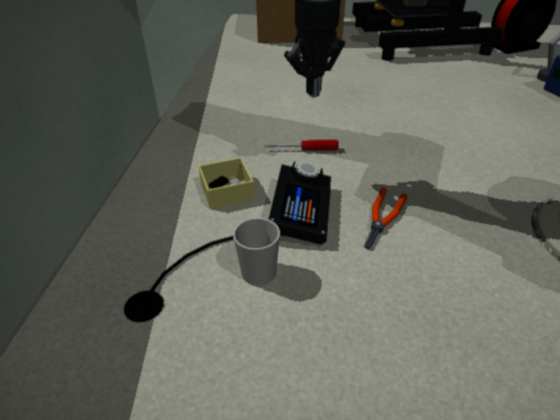

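View pics/wrist2.png

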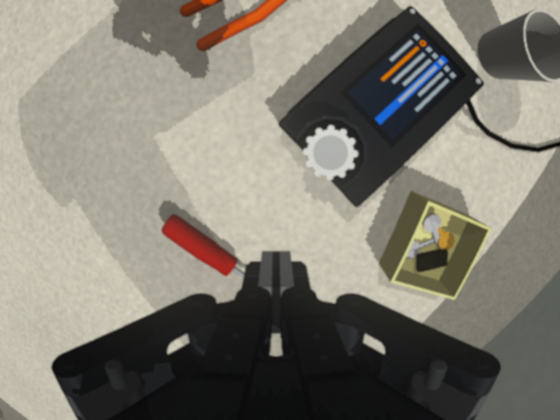

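Run:
```python
from h import *
c=camera('wrist');x=cv2.resize(c['frame'][235:345,215:335,::-1],None,fx=6,fy=5,interpolation=cv2.INTER_CUBIC);x=np.clip(x*2.5,0,255).astype('uint8');cv2.imwrite('pics/tip.png',x)
K=c['K'];H=c['hand_eye']
def ray(u,v):
    a,b=(u-K[0,2])/K[0,0],(v-K[1,2])/K[1,1];r=np.hypot(a,b);return np.array([a/r*np.tan(r),b/r*np.tan(r),1])
def tool(u,v): 
    return (H@np.r_[ray(u,v)*c['range_z'][v,u],1])[:3]*1000
for v in range(246,300,5):
    print(v,[tuple(tool(u,v).round(0)) for u in range(252,304,6)])
```

```text
246 [(np.float64(-26.0), np.float64(65.0), np.float64(192.0)), (np.float64(-20.0), np.float64(64.0), np.float64(191.0)), (np.float64(-13.0), np.float64(65.0), np.float64(192.0)), (np.float64(-7.0), np.float64(64.0), np.float64(192.0)), (np.float64(-1.0), np.float64(65.0), np.float64(192.0)), (np.float64(6.0), np.float64(64.0), np.float64(191.0)), (np.float64(12.0), np.float64(64.0), np.float64(192.0)), (np.float64(19.0), np.float64(65.0), np.float64(192.0)), (np.float64(25.0), np.float64(64.0), np.float64(190.0))]
251 [(np.float64(-26.0), np.float64(70.0), np.float64(191.0)), (np.float64(-20.0), np.float64(70.0), np.float64(191.0)), (np.float64(-6.0), np.float64(-10.0), np.float64(7.0)), (np.float64(-3.0), np.float64(-11.0), np.float64(5.0)), (np.float64(-1.0), np.float64(-10.0), np.float64(7.0)), (np.float64(2.0), np.float64(-10.0), np.float64(8.0)), (np.float64(5.0), np.float64(-10.0), np.float64(6.0)), (np.float64(19.0), np.float64(71.0), np.float64(193.0)), (np.float64(25.0), np.float64(70.0), np.float64(192.0))]
256 [(np.float64(-27.0), np.float64(76.0), np.float64(191.0)), (np.
[... 3891 characters left out ...]
-27.0)), (np.float64(4.0), np.float64(-11.0), np.float64(-31.0)), (np.float64(5.0), np.float64(-13.0), np.float64(-34.0)), (np.float64(7.0), np.float64(-13.0), np.float64(-35.0))]
296 [(np.float64(-9.0), np.float64(-12.0), np.float64(-36.0)), (np.float64(-7.0), np.float64(-11.0), np.float64(-35.0)), (np.float64(-5.0), np.float64(-11.0), np.float64(-34.0)), (np.float64(-3.0), np.float64(-6.0), np.float64(-27.0)), (np.float64(-1.0), np.float64(-6.0), np.float64(-27.0)), (np.float64(1.0), np.float64(-11.0), np.float64(-35.0)), (np.float64(3.0), np.float64(-12.0), np.float64(-35.0)), (np.float64(5.0), np.float64(-11.0), np.float64(-35.0)), (np.float64(7.0), np.float64(-12.0), np.float64(-37.0))]
```

View pics/tip.png

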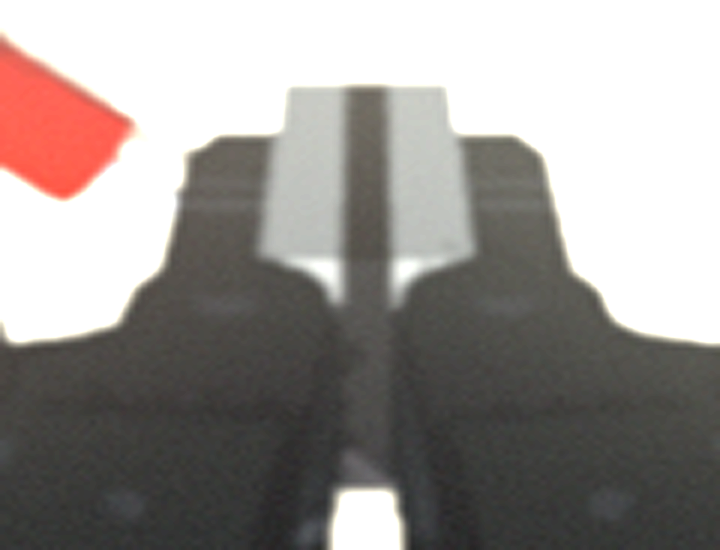

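Run:
```python
from h import *
go(.5635,-.135,.10,60)
```

```text
t 2.3 pos [ 0.5504 -0.1421  0.1916] [179.8   -0.19  44.98] F [-0.26  0.23 -0.76] inc [0.559 0.157 3.666] roll -2.504
```

arm_command --increments '[[[0.2,0.1,1],-1.2],[[0.56,0.16,2],-2.5],[[0.56,0.16,3],-2.5],[[0.56,0.16,3.6],-2.5],[[0.56,0.16,3.6],-2.5]]'

```text
time: 2.8
ee_pos: [0.5625, -0.1341, 0.1003]
tcp_rot: [179.9, -0.1, 60.0]
wrist_force: [-0.3, 0.0, 0.5]
opening: -0.0003
```

Run:
```python
from h import *
for i in range(3):
    go(.5635,-.130,.052,60);c=camera('side')
cv2.imwrite('pics/side3.png',cv2.resize(c['frame'][60:240,220:400,::-1],None,fx=4,fy=3.3))
c=camera('wrist');cv2.imwrite('pics/wr3.png',c['frame'][:,:,::-1])
```

```text
t 2.8 pos [ 0.5625 -0.1341  0.1003] [ 1.799e+02 -9.000e-02  6.001e+01] F [-0.25  0.03  0.47] inc [ 0.157 -0.052  1.932] roll 0.001
t 2.85 pos [ 0.5632 -0.1344  0.1019] [ 1.7979e+02 -1.2000e-01  5.9990e+01] F [ 0.49 -0.23  0.23] inc [ 0.155 -0.086  1.994] roll -0.001
t 2.9 pos [ 0.5637 -0.1347  0.1028] [ 1.797e+02 -1.400e-01  5.998e+01] F [-0.03 -0.35  0.89] inc [ 0.154 -0.113  2.033] roll -0.003
```

View pics/side3.png

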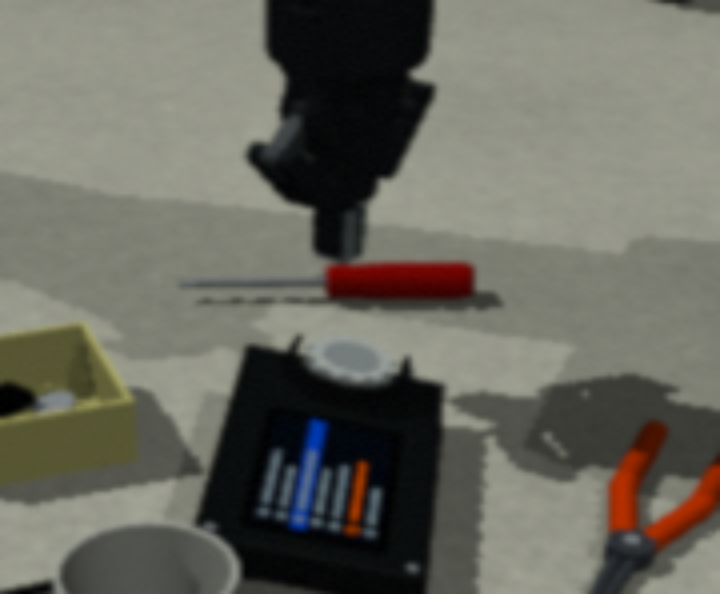

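View pics/wr3.png

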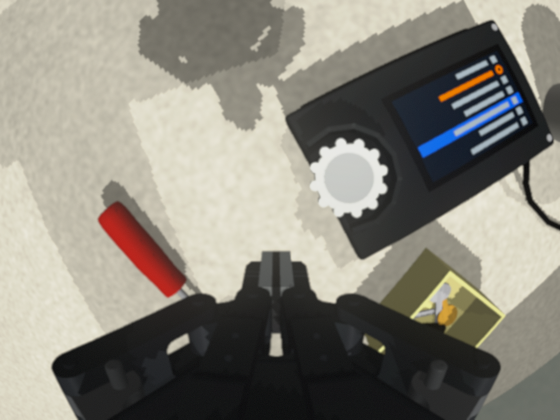

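```bash
cat >> h.py <<'E'
def wpt(c,o,u,v,z):
    K=c['K'];H=c['hand_eye'];a,b=(u-K[0,2])/K[0,0],(v-K[1,2])/K[1,1];r=np.hypot(a,b)
    d=np.array([a/r*np.tan(r),b/r*np.tan(r),1]);R=Ro.from_euler('xyz',o['tcp_rot'],degrees=True)
    C=R.apply(H[:3,3])+o['ee_pos'];w=R.apply(H[:3,:3]@d);return C+w*(z-C[2])/w[2]
E
python3 - <<'E'
from h import *
o=get_obs();c=camera('wrist');print(wpt(c,o,349,179,.0567))
go(.5635,-.130,.052,60)
E
```

```text
[ 0.55284821 -0.0817186   0.0567    ]
t 3.05 pos [ 0.5642 -0.1351  0.1033] [ 1.7963e+02 -1.7000e-01  5.9970e+01] F [-0.98 -0.32 -0.52] inc [ 0.158 -0.14   2.052] roll -0.005
```

arm_command --increments '[[[0,0,0.4],0],[[0.1,0,0.9],0],[[0.1,-0.05,1.4],0],[[0.1,-0.05,1.9],0],[[0.1,-0.05,2],0]]'

```text
time: 3.55
ee_pos: [0.5635, -0.1321, 0.0507]
tcp_rot: [179.8, -0.1, 60.0]
wrist_force: [0.2, -0.3, -0.8]
opening: -0.0002
```

Run:
```python
from h import *
camera('side')
go(.5635,-.1159,.052,60)
c=camera('side')
cv2.imwrite('pics/side4.png',cv2.resize(c['frame'][120:200,260:360,::-1],None,fx=7,fy=7,interpolation=cv2.INTER_CUBIC))
o=get_obs();c=camera('wrist');cv2.imwrite('pics/wr4.png',cv2.resize(c['frame'][100:330,190:450,::-1],None,fx=2.5,fy=2.5,interpolation=cv2.INTER_CUBIC))
print(o['ee_pos'],o['tcp_rot'])
```

```text
t 3.6 pos [ 0.5638 -0.1322  0.0513] [ 1.7978e+02 -1.2000e-01  5.9970e+01] F [ 0.41  0.14 -0.52] inc [ 0.557 -0.335 -0.027] roll -0.005
[ 0.56421699 -0.13228957  0.05234677] [ 1.79716986e+02 -1.39437649e-01  5.99686797e+01]
```

View pics/side4.png

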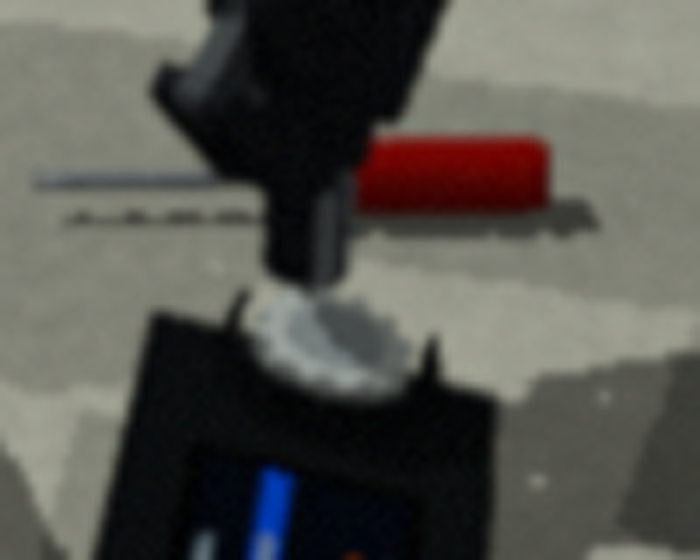

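View pics/wr4.png

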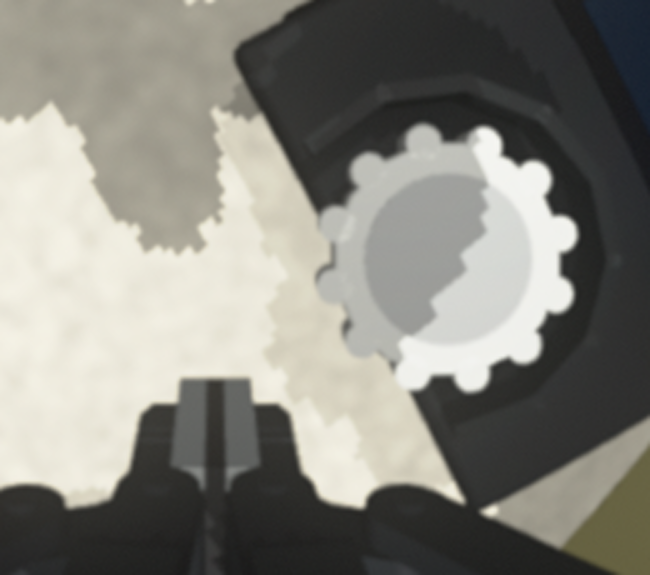

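Run:
```python
from h import *
o=get_obs();c=camera('wrist');print(wpt(c,o,368.5,203.5,.0567))
go(.5635,-.1159,.052,60)
```

```text
[ 0.55231535 -0.08165258  0.0567    ]
t 3.75 pos [ 0.5649 -0.1325  0.0536] [ 1.7961e+02 -1.7000e-01  5.9970e+01] F [-0.87 -0.17  0.1 ] inc [ 0.545 -0.38   0.063] roll -0.006
```

Run:
```python
from h import *
go(.562,-.117,.052,60)
```

```text
t 3.75 pos [ 0.5649 -0.1325  0.0536] [ 1.7961e+02 -1.7000e-01  5.9970e+01] F [-0.87 -0.17  0.1 ] inc [ 0.477 -0.41   0.063] roll -0.006
```

arm_command --increments '[[[0.15,-0.15,0.06],0],[[0.3,-0.25,0.06],0],[[0.4,-0.32,0.06],0],[[0.48,-0.38,0.06],0],[[0.48,-0.38,0.06],0]]'

```text
time: 4.25
ee_pos: [0.5627, -0.1169, 0.0522]
tcp_rot: [179.6, -0.2, 60.0]
wrist_force: [0.6, -0.5, 0.4]
opening: -0.0005
```

Run:
```python
from h import *
go(.5515,-.117,.050,60)
o=get_obs();c=camera('wrist');cv2.imwrite('pics/wr5.png',cv2.resize(c['frame'][130:330,200:440,::-1],None,fx=3,fy=3,interpolation=cv2.INTER_CUBIC))
go(.5515,-.117,.050,60)
```

```text
t 4.25 pos [ 0.5627 -0.1169  0.0522] [179.6   -0.18  60.  ] F [ 0.55 -0.51  0.43] inc [-0.228 -0.388  0.086] roll -0.001
t 4.3 pos [ 0.5628 -0.1171  0.0522] [ 1.796e+02 -1.700e-01  5.999e+01] F [ 0.37 -1.04 -0.67] inc [-0.222 -0.393  0.086] roll -0.002
```

View pics/wr5.png

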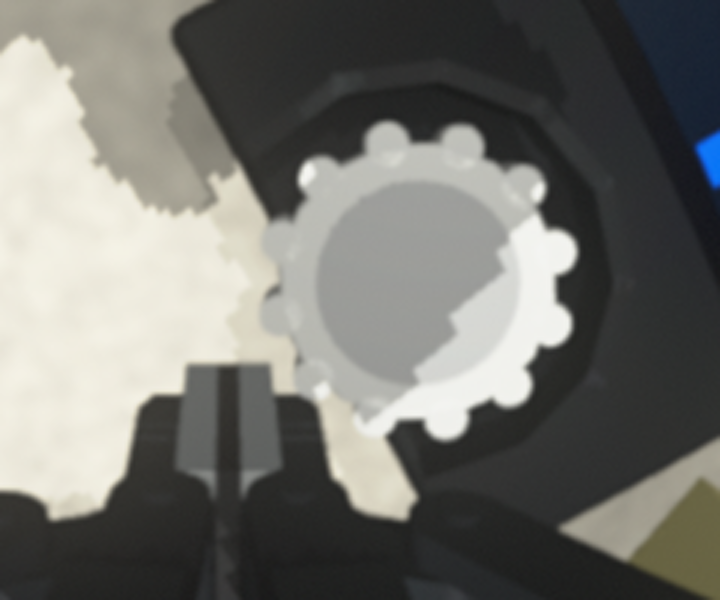

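arm_command --increments '[[[-0.02,-0.1,0.02],0],[[-0.06,-0.2,0.04],0],[[-0.1,-0.3,0.06],0],[[-0.15,-0.4,0.08],0],[[-0.2,-0.42,0.09],0]]'

```text
time: 4.8
ee_pos: [0.5506, -0.1162, 0.0497]
tcp_rot: [179.6, -0.2, 60.0]
wrist_force: [0.7, -0.3, -0.6]
opening: -0.0001
```

```bash
cat > look.py <<'E'
from h import *
import sys
n=sys.argv[1]
go(*[float(a) for a in sys.argv[2:6]])
c=camera('wrist');a=cv2.resize(c['frame'][100:330,200:470,::-1],None,fx=2.4,fy=2.4,interpolation=cv2.INTER_CUBIC)
cv2.imwrite('pics/%s.png'%n,a)
c=camera('top');f=c['frame'].astype(int);m=(f[:,:,2]>f[:,:,0]+60)&(f[:,:,2]>90);m[:,:265]=0;m[:,330:]=0;m[:180]=0;m[235:]=0
v,u=np.nonzero(m);print('blue',len(v),u.mean() if len(v) else 0,v.mean() if len(v) else 0)
go(*[float(a) for a in sys.argv[2:6]])
E
python3 look.py wr6 .5515 -.130 .05 60
```

```text
t 4.8 pos [ 0.5506 -0.1162  0.0497] [179.64  -0.18  59.97] F [ 0.67 -0.25 -0.59] inc [-0.461  0.308 -0.01 ] roll -0.004
blue 105 305.752380952381 208.13333333333333
t 4.9 pos [ 0.5508 -0.1161  0.0498] [179.63  -0.19  59.98] F [-0.21 -0.67  0.73] inc [-0.468  0.301 -0.009] roll -0.003
```

View pics/wr6.png

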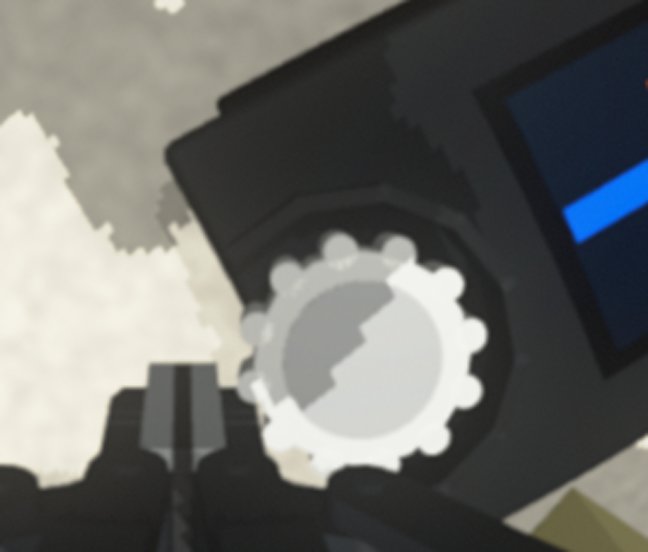

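Run:
```python
from h import *
c=camera('top');crop(c,260,175,365,240,7,'top6.png')
```

```text
(no output)
```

View pics/top6.png

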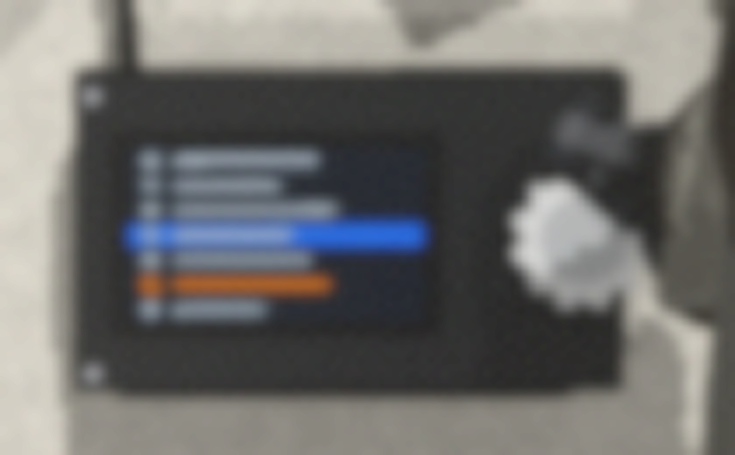

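The top picture shows the blue bar on row 4 (v≈236 in the crop), with orange at v≈284, so one click worked. Two remain. I'll back out and repeat.

arm_command --increments '[[[-0.2,0.12,0],0],[[-0.42,0.24,0],0],[[-0.3,0.44,-0.05],0],[[-0.18,0.66,-0.09],0],[[-0.18,0.66,-0.09],0]]'

```text
time: 5.45
ee_pos: [0.564, -0.1283, 0.0523]
tcp_rot: [179.6, -0.2, 60.0]
wrist_force: [-0.4, -0.1, 0.0]
opening: -0.0002
```

```bash
python3 look.py wr7 .5627 -.1168 .052 60
```

```text
t 5.45 pos [ 0.564  -0.1283  0.0523] [179.59  -0.2   59.99] F [-0.37 -0.08  0.04] inc [ 0.372 -0.274  0.012] roll -0.002
blue 106 305.50943396226415 208.12264150943398
t 5.55 pos [ 0.5632 -0.1281  0.052 ] [179.64  -0.19  60.  ] F [-0.33  0.29 -1.12] inc [ 0.381 -0.244  0.001] roll 0.0
```

arm_command --increments '[[[0.13,-0.08,0],0],[[0.26,-0.16,0],0],[[0.38,-0.24,0],0],[[0.38,-0.24,0],0]]'

```text
time: 5.95
ee_pos: [0.5627, -0.1162, 0.0521]
tcp_rot: [179.6, -0.2, 60.0]
wrist_force: [-0.2, -0.1, 0.6]
opening: -0.0003
```

```bash
python3 look.py wr8 .5507 -.1162 .0497 60
```

```text
t 5.95 pos [ 0.5627 -0.1162  0.0521] [179.64  -0.19  60.04] F [-0.25 -0.08  0.6 ] inc [-0.238 -0.417  0.091] roll 0.007
blue 105 305.752380952381 208.13333333333333
t 6.05 pos [ 0.5627 -0.1167  0.0521] [179.63  -0.18  60.02] F [0.38 0.36 0.49] inc [-0.224 -0.426  0.091] roll 0.004
```

arm_command --increments '[[[-0.02,-0.1,0.02],0],[[-0.07,-0.2,0.04],0],[[-0.12,-0.3,0.06],0],[[-0.17,-0.4,0.08],0],[[-0.22,-0.42,0.09],0]]'

```text
time: 6.55
ee_pos: [0.5503, -0.1159, 0.0496]
tcp_rot: [179.7, -0.2, 60.0]
wrist_force: [-0.1, -0.8, -0.1]
opening: -0.0002
```

```bash
python3 look.py wr9 .5515 -.130 .05 60
```

```text
t 6.55 pos [ 0.5503 -0.1159  0.0496] [179.69  -0.21  60.03] F [-0.09 -0.76 -0.09] inc [-0.464  0.324 -0.018] roll 0.004
blue 75 307.82666666666665 211.52
t 6.65 pos [ 0.5505 -0.116   0.0496] [179.67  -0.2   60.02] F [0.08 1.07 0.11] inc [-0.465  0.313 -0.016] roll 0.004
```

arm_command --increments '[[[-0.2,0.12,0],0],[[-0.42,0.24,0],0],[[-0.3,0.44,-0.05],0],[[-0.18,0.66,-0.09],0],[[-0.18,0.66,-0.09],0]]'

```text
time: 7.15
ee_pos: [0.5636, -0.1282, 0.0521]
tcp_rot: [179.6, -0.2, 60.0]
wrist_force: [0.2, -1.0, -0.4]
opening: -0.0003
```

```bash
python3 look.py wr10 .5627 -.1165 .052 60
```

```text
t 7.15 pos [ 0.5636 -0.1282  0.0521] [179.64  -0.22  60.03] F [ 0.19 -0.98 -0.36] inc [ 0.388 -0.264  0.004] roll 0.005
blue 75 307.82666666666665 211.52
t 7.25 pos [ 0.5628 -0.128   0.0518] [179.69  -0.2   60.04] F [ 0.35 -0.54 -0.38] inc [ 0.398 -0.232 -0.008] roll 0.006
```

Row 5 now (blue v = 211.5). Third flick.

arm_command --increments '[[[0.13,-0.08,0],0],[[0.26,-0.16,0],0],[[0.39,-0.24,0],0],[[0.39,-0.24,0],0]]'

```text
time: 7.65
ee_pos: [0.5624, -0.116, 0.0519]
tcp_rot: [179.7, -0.2, 60.1]
wrist_force: [-0.4, -0.2, -0.4]
opening: 0.0001
```

```bash
python3 look.py wr11 .5507 -.1162 .0497 60
```

```text
t 7.65 pos [ 0.5624 -0.116   0.0519] [179.69  -0.2   60.08] F [-0.41 -0.21 -0.41] inc [-0.242 -0.4    0.085] roll 0.013
blue 75 307.82666666666665 211.52
t 7.75 pos [ 0.5624 -0.1164  0.0519] [179.68  -0.2   60.06] F [ 0.81 -0.08 -0.56] inc [-0.229 -0.411  0.084] roll 0.01
```

arm_command --increments '[[[-0.02,-0.1,0.02],0],[[-0.07,-0.2,0.04],0],[[-0.12,-0.3,0.06],0],[[-0.17,-0.4,0.08],0],[[-0.22,-0.42,0.09],0]]'

```text
time: 8.25
ee_pos: [0.5501, -0.1157, 0.0494]
tcp_rot: [179.7, -0.2, 60.1]
wrist_force: [0.0, -0.6, 0.3]
opening: -0.0002
```

```bash
python3 look.py wr12 .5515 -.130 .05 60;python3 - <<'E'
from h import *
c=camera('top');crop(c,260,175,365,240,7,'top12.png')
E
```

```text
t 8.25 pos [ 0.5501 -0.1157  0.0494] [179.71  -0.22  60.06] F [ 0.01 -0.55  0.29] inc [-0.466  0.334 -0.022] roll 0.01
blue 55 312.09090909090907 215.47272727272727
t 8.35 pos [ 0.5503 -0.1158  0.0495] [179.71  -0.21  60.06] F [-0.37 -1.07  0.57] inc [-0.467  0.325 -0.02 ] roll 0.01
```

View pics/top12.png

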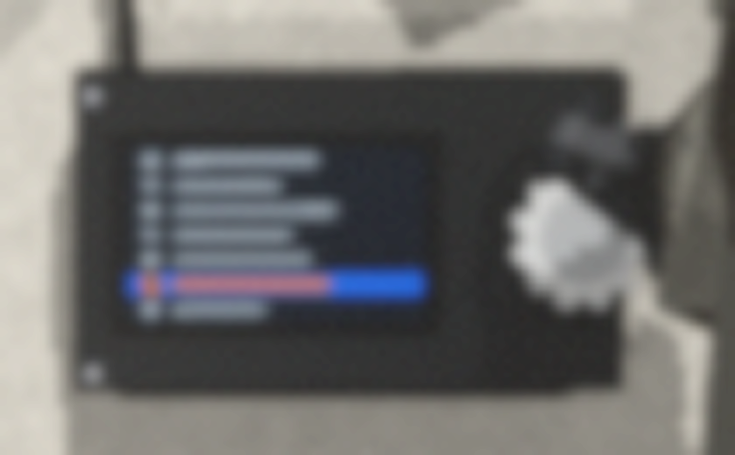

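The blue bar is on the orange row (v≈284). I'll withdraw, rise and move over the wheel.

arm_command --increments '[[[-0.25,0.14,0],0],[[-0.52,0.3,0],0],[[-0.52,0.3,-1],0],[[-0.52,0.3,-2],0],[[-0.52,0.3,-2],0]]'

```text
time: 8.9
ee_pos: [0.5517, -0.1319, 0.1031]
tcp_rot: [179.4, -0.3, 60.0]
wrist_force: [0.7, 0.2, 0.4]
opening: -0.0001
```

```bash
python3 look.py wr13 .5445 -.081 .085 60
```

```text
t 8.9 pos [ 0.5517 -0.1319  0.1031] [179.42  -0.29  60.04] F [0.71 0.17 0.42] inc [ 1.616 -1.273  0.718] roll 0.006
blue 59 312.45762711864404 215.32203389830508
t 9.0 pos [ 0.5504 -0.1314  0.0998] [179.65  -0.23  60.04] F [ 0.54  0.09 -0.22] inc [ 1.626 -1.216  0.59 ] roll 0.006
```

arm_command --increments '[[[0.5,-0.4,0],0],[[1.1,-0.8,0],0],[[1.63,-1.22,0],0],[[1.63,-1.22,0.4],0],[[1.63,-1.22,0.5],0]]'

```text
time: 9.5
ee_pos: [0.5437, -0.0801, 0.0856]
tcp_rot: [179.7, -0.2, 60.1]
wrist_force: [-0.5, 0.7, -0.3]
opening: -0.0003
```

```bash
python3 look.py wr14 .5445 -.081 .071 60;python3 - <<'E'
from h import *
c=camera('side')
cv2.imwrite('pics/side14.png',cv2.resize(c['frame'][100:240,230:370,::-1],None,fx=4.2,fy=4.2,interpolation=cv2.INTER_CUBIC))
E
```

```text
t 9.5 pos [ 0.5437 -0.0801  0.0856] [179.74  -0.18  60.12] F [-0.53  0.68 -0.26] inc [-0.016  0.042  0.584] roll 0.019
blue 53 312.60377358490564 215.43396226415095
t 9.6 pos [ 0.5439 -0.0809  0.0861] [179.73  -0.19  60.05] F [0.53 0.32 0.06] inc [0.006 0.02  0.606] roll 0.008
```

View pics/side14.png

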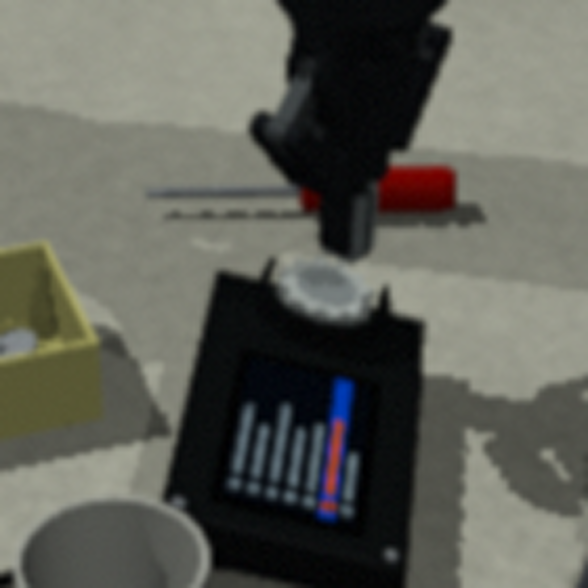

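View pics/wr14.png

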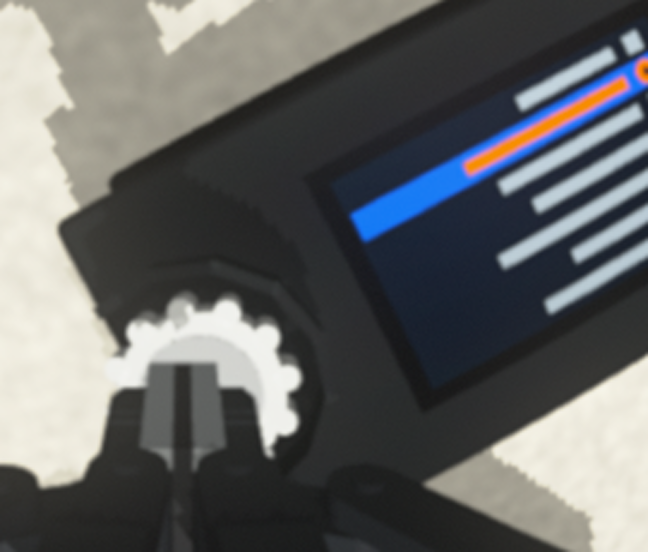

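The blue bar is still on orange, and the tip is over the wheel, slightly forward as intended. I'll descend to just above contact, then step down watching the force.

arm_command --increments '[[[0,0,0.2],0],[[0,0,0.4],0],[[0,0,0.58],0],[[0,0,0.58],0]]'

```text
time: 10.05
ee_pos: [0.5438, -0.0812, 0.0712]
tcp_rot: [179.8, -0.2, 60.0]
wrist_force: [0.0, 0.3, -0.5]
opening: -0.0001
```

arm_command --increments '[[[0,0,0.04],0],[[0,0,0.04],0]]'

```text
time: 10.25
ee_pos: [0.5437, -0.0812, 0.0701]
tcp_rot: [179.8, -0.2, 60.0]
wrist_force: [-0.3, -0.0, -0.1]
opening: 0.0003
```

arm_command --increments '[[[0,0,0.04],0],[[0,0,0.04],0]]'

```text
time: 10.45
ee_pos: [0.5438, -0.0812, 0.0691]
tcp_rot: [179.8, -0.2, 60.0]
wrist_force: [-0.1, -0.7, 0.2]
opening: -0.0003
```

arm_command --increments '[[[0,0,0.03],0],[[0,0,0.03],0]]'

```text
time: 10.65
ee_pos: [0.5438, -0.0812, 0.0683]
tcp_rot: [179.8, -0.2, 60.0]
wrist_force: [1.0, 0.6, -0.7]
opening: 0.0001
```

arm_command --increments '[[[0,0,0.03],0],[[0,0,0.03],0]]'

```text
time: 10.85
ee_pos: [0.5438, -0.0812, 0.0676]
tcp_rot: [179.8, -0.2, 60.0]
wrist_force: [1.2, 0.6, 0.7]
opening: -0.0
```

arm_command --increments '[[[0,0,0.02],0],[[0,0,0.02],0]]'

```text
time: 11.05
ee_pos: [0.5439, -0.0812, 0.0671]
tcp_rot: [179.8, -0.2, 60.0]
wrist_force: [-0.9, -0.2, 1.4]
opening: -0.0002
```

arm_command --increments '[[[0,0,0.02],0],[[0,0,0.02],0]]'

```text
time: 11.25
ee_pos: [0.544, -0.0812, 0.0667]
tcp_rot: [179.7, -0.2, 60.0]
wrist_force: [1.1, 0.2, 2.2]
opening: -0.0
```

arm_command --increments '[[[0,0,0.02],0],[[0,0,0.02],0]]'

```text
time: 11.45
ee_pos: [0.5441, -0.0812, 0.0664]
tcp_rot: [179.7, -0.2, 60.0]
wrist_force: [-0.1, 0.1, 4.1]
opening: -0.0
```

arm_command --increments '[[[0,0,0.02],0],[[0,0,0.02],0]]'

```text
time: 11.65
ee_pos: [0.5442, -0.0812, 0.066]
tcp_rot: [179.7, -0.2, 60.0]
wrist_force: [0.3, 0.3, 3.6]
opening: -0.0
```

arm_command --increments '[[[0,0,0.025],0],[[0,0,0.025],0]]'

```text
time: 11.85
ee_pos: [0.5443, -0.0812, 0.0654]
tcp_rot: [179.7, -0.2, 60.0]
wrist_force: [0.9, 1.0, 4.4]
opening: 0.0001
```

arm_command --increments '[[[0,0,0.025],0],[[0,0,0.025],0]]'

```text
time: 12.05
ee_pos: [0.5444, -0.0812, 0.065]
tcp_rot: [179.7, -0.2, 60.0]
wrist_force: [-1.1, 0.9, 5.9]
opening: -0.0002
```

arm_command --increments '[[[0,0,0.03],0],[[0,0,0.03],0]]'

```text
time: 12.25
ee_pos: [0.5445, -0.0812, 0.0648]
tcp_rot: [179.7, -0.2, 60.0]
wrist_force: [-2.8, 0.5, 8.2]
opening: -0.0003
```

Run:
```python
from h import *
F=[]
for i in range(4):
    o=get_obs();F.append(o['wrist_force']);c=camera('top')
print(np.mean(F,0),o['ee_pos'])
crop(c,260,175,365,240,7,'top15.png')
```

```text
[-2.02035686  0.8478239   8.05801859] [ 0.54449423 -0.08121061  0.06483532]
```

View pics/top15.png

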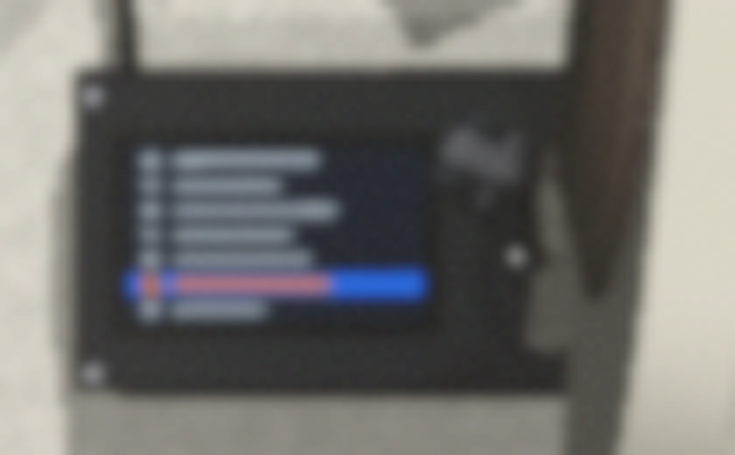

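At 8 N the wheel is against its stop: the force rose past 5.5 N with almost no further travel. The highlight is still on orange, so I'll release straight up.

arm_command --increments '[[[0,0,-0.1],0],[[0,0,-0.2],0],[[0,0,-0.8],0],[[0,0,-2],0],[[0,0,-3.5],0]]'

```text
time: 12.95
ee_pos: [0.543, -0.0811, 0.1527]
tcp_rot: [179.8, -0.2, 60.0]
wrist_force: [1.5, -0.2, 0.6]
opening: 0.0004
```

arm_command --increments '[[[-1.6,1,-1],0],[[-3,2,-2],0],[[-3,2,-2],0],[[-3,2,-2],0],[[-3,2,-2],0]]'

```text
time: 13.45
ee_pos: [0.5483, -0.1705, 0.2021]
tcp_rot: [179.9, -0.2, 60.0]
wrist_force: [0.1, 0.8, 0.2]
opening: 0.0003
```

Run:
```python
from h import *
go(.5,0,.2)
c=camera('top');crop(c,260,175,365,240,7,'top16.png');cv2.imwrite('pics/top17.png',c['frame'][:,:,::-1])
c=camera('side');crop(c,220,90,420,290,3,'side16.png')
```

```text
t 13.45 pos [ 0.5483 -0.1705  0.2021] [ 1.7986e+02 -1.7000e-01  6.0020e+01] F [0.12 0.85 0.25] inc [ 4.943 -5.081  0.088] roll None
```

View pics/top16.png

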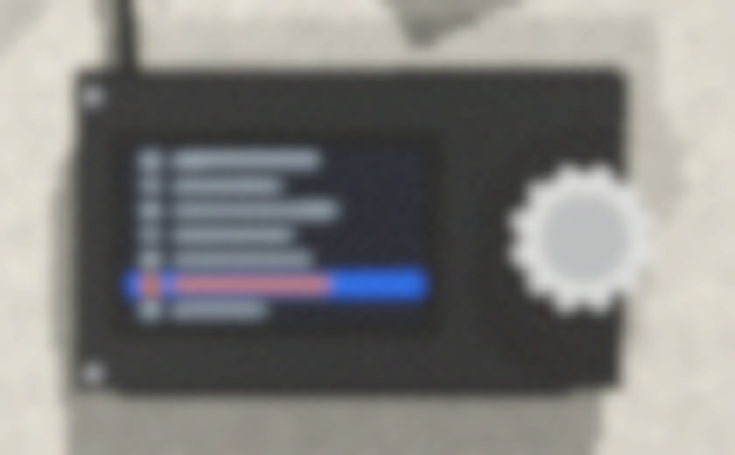

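View pics/side16.png

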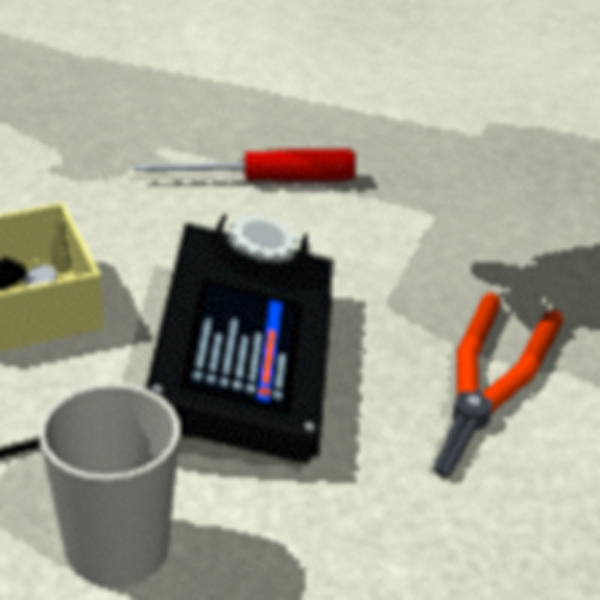

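View pics/top17.png

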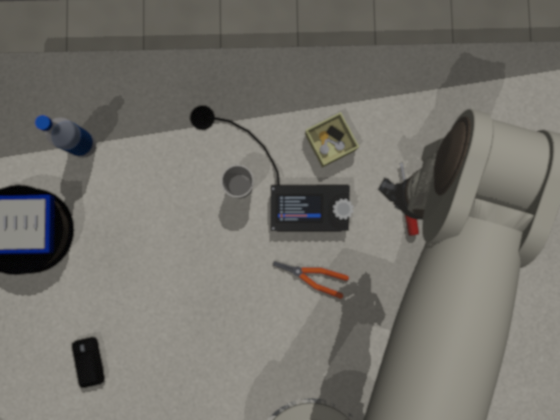

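The highlight is on the orange row, the wheel is up, the other objects are where they were and the arm is clear. I'll hand it in.

```bash
python3 -c "
from workcell import job_done
print(job_done())"
```

```text
the job is handed in; nothing more can be done
None
```

The job is done and handed in after about 13.5 s on the robot's clock; no verdict is reported.

- **Clicks:** The highlight started on row 3. I flicked the wheel's outer edge three times with a corner of the closed fingertips. Camera checks after each flick showed rows 4, 5 and then 6, the orange one.
- **Press:** I pressed the wheel in from above, stepping down until the force reached about 8 N and the finger stopped advancing. It takes 5.5 N to push fully in, so I take it that the wheel reached its stop. I then released it straight up.
- **Last checks:** The top and side pictures show the highlight still on the orange row and the wheel looking sprung back. The cup, dish, pliers and screwdriver look unmoved, though the arm partly hides the screwdriver in the top view. The arm is clear of everything.
- **Not confirmed directly:** The screen showed no visible sign that the press registered, so I'm relying on the force and travel readings.
- **Disagreement:** The camera estimates of the wheel's position differed by 2 to 3 mm. I used a value in between, and it caused no trouble.

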